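Gather the brass nuts in the red corner of a parts tote from the bench drawer

TASK

Pull the half-open drawer out to its stop, take the small blue tote out of it by the wooden carrying bar and hold it up well clear above the whole drawer unit, then tip it so that its red corner is lowest and all four brass nuts slide together into that corner. Finish while holding the tote up in the air and still, tilted with the nuts in the red corner: do not set it down or let go. Spill nothing, leave the drawer open, and do not disturb the other things around.

Things in the scene. Friction and masses are not known exactly. Their poses are not given: they have to be found in the camera images.
- cabinet_drawer0 (a joint): Drawer of a low wooden unit, in m: -0.08 shut, 0 as found (80 mm ajar), 0.1256 at its stop. About 1 N of friction and light damping; stays where left. The unit is fixed, 290 mm deep, 270 wide, its top 149 mm above the bench; place and yaw vary. Drawer inside 245 x 228 mm; above the bench: floor 22 mm, side walls' top 127, front's top 138.
- cabinet_drawer0_handle (a point): Middle of the drawer's handle: level steel bar 11 mm thick, 120 mm long, 111 mm above the bench, its centre line 35 mm before the drawer front (29 mm free behind it; thin posts to the front 51 mm either side of the middle). Moves with the drawer. Its x axis points level into the unit, y along the bar: the drawer pulls out along -x.
- tote: Loose square tote, smooth blue plastic, 0.2 to 0.33 kg, in the drawer, turned so that its red corner (+x, +y of its frame) faces anywhere from left through the robot's side to right. 130 x 130 mm, walls 5 mm thick, 50 high, floor 5 thick; carrying bar across the middle. Origin: centre of underside, z up. With the drawer at its stop all of it lies clear of the unit's top and lifts straight out.
- tote_bar (a point): Middle of the tote's carrying bar: light wood, 18 x 18 mm square section, running along the tote's own y over its whole 130 mm (120 mm free between the two uprights that carry it), centre 92 mm above the tote's underside; 33 mm are free between it and the height of the walls' rim. To be gripped across the tote's x.
- tote_corner (a point): The red corner: the point where the inner floor meets the two inner walls, at +60, +60, +5 mm in the tote's own frame.
- nut0: Round knurled brass nut, 26 mm diameter, 12 mm high, 40 g, loose flat on the tote's floor, away from the red corner at the start. Origin: centre of its underside. On the tote's floor it starts to slide at a slope of roughly 10 to 14 degrees; once against a wall it needs more, and a tilt of 35 to 40 degrees straight towards the corner takes it all the way.
- nut1: Round knurled brass nut, 26 mm diameter, 12 mm high, 40 g, loose flat on the tote's floor, away from the red corner at the start. Origin: centre of its underside. On the tote's floor it starts to slide at a slope of roughly 10 to 14 degrees; once against a wall it needs more, and a tilt of 35 to 40 degrees straight towards the corner takes it all the way.
- nut2: Round knurled brass nut, 26 mm diameter, 12 mm high, 40 g, loose flat on the tote's floor, away from the red corner at the start. Origin: centre of its underside. On the tote's floor it starts to slide at a slope of roughly 10 to 14 degrees; once against a wall it needs more, and a tilt of 35 to 40 degrees straight towards the corner takes it all the way.
- nut3: Round knurled brass nut, 26 mm diameter, 12 mm high, 40 g, loose flat on the tote's floor, away from the red corner at the start. Origin: centre of its underside. On the tote's floor it starts to slide at a slope of roughly 10 to 14 degrees; once against a wall it needs more, and a tilt of 35 to 40 degrees straight towards the corner takes it all the way.
- plane: bystander: a metal hand plane with dark wood handles, 240 x 60 x 105 mm, on the bench; origin under its middle
- mallet: bystander: a wooden joiner's mallet, about 330 x 140 x 65 mm, lying on the bench
- glue: bystander: a yellow glue bottle, 60 mm wide, 170 mm tall, standing beside the drawer unit
- tin: bystander: a small brass-coloured tin, 68 mm wide, 75 mm tall, standing on top of the drawer unit near its front edge
- tape: bystander: a yellow tape measure, 70 x 70 x 36 mm, on top of the drawer unit near its front edge
- chisel: bystander: a chisel with orange handle, 210 mm long, 20 mm high, on the bench in front
- offcut: bystander: a pine offcut, 140 x 60 x 30 mm, on the bench beside the drawer unit
Things that resemble listed ones, but are neither listed nor needed, are in the scene too. Several things have the shape of the tote; the one meant has the colours described above.

How it is judged:
By the outcome, as a careful person would: the job done as asked, in the order asked, and still so for the second after the job is handed in, while the arm keeps its last pose, push and grip.
It also fails if it takes over 48 s, if anything falls off the work surface, if the arm or the gripper's body presses on something with over 40 N, if the wrist force passes 120 N, or if a joint passes its speed limit or range.

ROBOT

A 6-joint arm with a two-finger parallel gripper is mounted at the origin on the work surface. World frame = base frame: x ahead of the robot, y to its left, z up, the work surface at z = 0. Lengths are in mm, angles in rad, forces in N, time in s.
With the tool pointing down it reaches from about 350 to 875 mm from the base axis. Payload 15.5 kg.
Tool frame: the origin (TCP) lies at the very end of the fingers, on their centre line; the grasp point (between the pads) lies arm.tcp_to_grasp behind it (arm.tcp_to_grasp is the distance from the TCP to the grasp point, in mm); z points along the fingers, x is the direction in which the jaws open and shut, and the axes are right-handed (so a half turn about z gives the same grasp; the last joint's range is limited). The gripper opens to 85 mm and grips with 20 to 120 N. Pads are 22 mm wide; open, the fingers measure 114 mm over their backs; the gripper's body (76 mm by 85 mm) begins 54 mm behind the grasp point. The pads swing forward as they close: fully open they stand 13 mm farther back than shut.
Start: joints at [-1.238, 0.494, 1.345, -0, 1.302, -0.096], TCP at [259.864, -568.417, 231.277] pointing down, gripper open.
Joint ranges: [-2.91, 2.91], [-0.82, 2.16], [0.22, 2.67], [-1.22, 4.37], [0.12, 2.79], [-3.08, 3.08]. Speed limits (rad/s): [1.89, 1.89, 2.57, 3.01, 3.01, 3.01].

INTERFACE

Orientations are given as a unit quaternion [w, x, y, z].
In Python, from plant import arm gives the robot as it stands.
- The arm moves only by the shell command python3 -m crank 'ROWS' [FORCE]. ROWS is JSON, a list that holds one entry, the list of rows, each a list of 5 numbers: the shift along the world's x, y, z in mm, then the turn about the world's z in rad, then the gripper command: -1 is shut, 1 is fully open, values between are in proportion. A call has 1 to 8 rows; each row is the pose to reach, as a shift and turn from the pose measured when the call began; what a row does not reach only later rows make up. A row lasts 1/10 s, in which the tool goes at most 50 mm and 8.59 degrees, less where a joint would pass 70% of its speed; a pose out of reach is approached as far as the arm can. A call with a gripper value outside its range is refused whole. The fingers move at their own pace and stop on an object; FORCE is the grip in N (left out, the last holds). Time passes only in rows, so rows that repeat a pose let the fingers close. It gives the time, the measured TCP pose, the force and the opening at its end, in the units of the state.
- arm.state(): the state, without advancing time (a new reading comes with each control period).
- arm.grab_frame(name): name is "side" or "top" or "wrist"; returns (picture, depth): 400x640x3 uint8, red, green, blue; 400x640 float32, mm along the optical axis (not along the pixel's ray), 0 where there is no reading.
- arm.get_calibration(name): a dict with "fovy" (degrees; the focal length in pixels is half the picture's height over the tangent of half this angle, whatever the lens; pixels are square), "cx", "cy" (the principal point, pixels), "rvec" (rotation vector, rad) and "tvec" (3), from world to camera coordinates, as OpenCV has them; the wrist camera has in their place "mount" (4x4, takes a point from camera to tool coordinates, whose origin is the TCP and whose axes are the tool frame's). Camera axes: x right, y down, z forward; pixel columns grow to the right and rows downward; lengths in mm; the calibration is good to about 2 mm. A picture is of the moment at which its call begins: read the wrist's pose just before it. get_calibration takes no time and is no camera call.
- arm.job_done(): hands the job in, once; it reports no verdict.
Trained networks look in the newest picture that a camera, given by its name, has taken for a name from the list of things; names that differ only in an ending like _2 or _b are one class to them, and where a whole thing is asked for, a point or a joint stands for the part that bears it (a point fixed in the world has none). Each returns a list of dicts, best first, with "confidence" (0 to 1); they miss things now and then, are a little off and sometimes report something else, mostly with a low value. They report only what shows in the picture. A call takes as long as a camera call. They do not tell look-alikes from the thing itself.
- arm.find_in(thing, camera): "rect" ([left, top, right, bottom] in pixels, round what is visible of it).
- arm.pinpoint(thing, camera): "uv" ([column, row] in pixels: a listed point, or the origin of a listed thing).
The state is a dict: "time_s": time; "qpos": joint angles; "joint_velocities": joint speeds; "joint_efforts": joint torques, N m; "eef_pos": TCP position; "orientation": TCP orientation; "wrist_force": force on the tool from outside, world axes, zero at the start; "moment": the same for the moment, N m; "width": finger opening in mm.
Only numpy, scipy, OpenCV 4.12 (cv2) and the standard library are available. Lean on these libraries where they do the work, as an engineer would, in place of code of your own. Each camera call takes 0.05 s, during which the arm holds its last target. There are 200 camera calls.

## Working session

There is one attempt and no reset: what is moved stays moved. The work goes in short steps, Python scripts to look and compute and a shell command to move; the robot and the scene stay as the last step left them, time stands still between calls to the robot, and variables do not carry over. Pictures are saved under pics/ and viewed, about 8 in all and at most 12, crops included, and the job is handed in when it is done.

```bash
python3 - <<'E'
import cv2, numpy as np
a=cv2.imread("pics/top0.png")[60:360,160:480]; b=cv2.imread("pics/side0.png")[110:340,140:560]
a=cv2.resize(a,None,fx=1.25*1.5,fy=1.25*1.5); cv2.imwrite("pics/a.png",a); cv2.imwrite("pics/b.png",cv2.resize(b,None,fx=1.9,fy=1.9))
E
```

```text
(no output)
```

View pics/a.png

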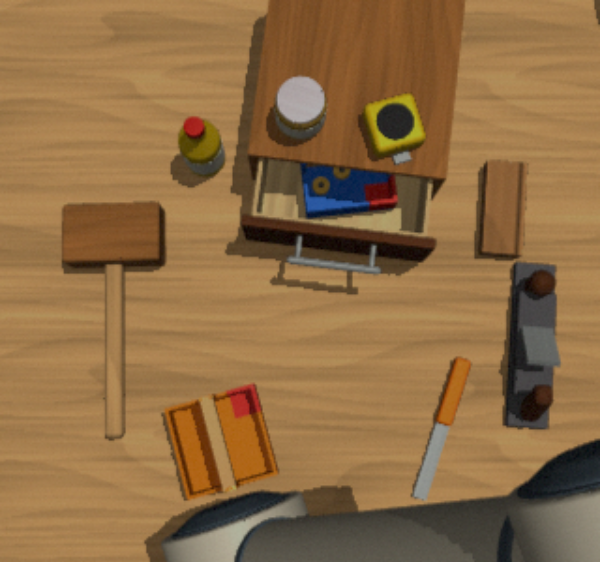

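View pics/b.png

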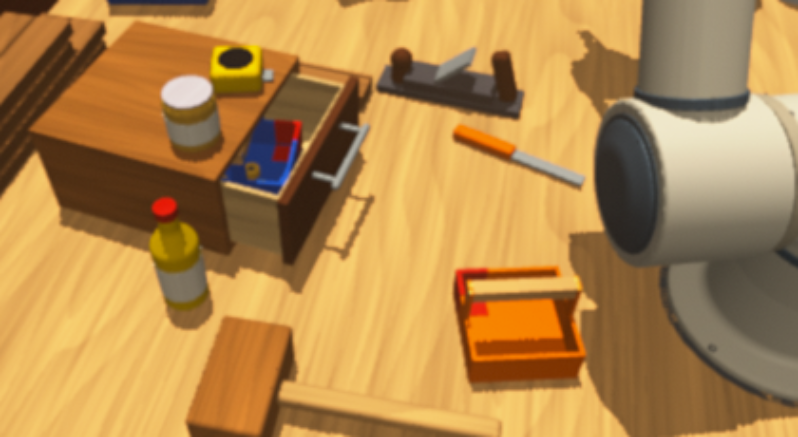

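```bash
python3 - <<'E'
from h import *
print("handle top",atz("top",[340,199],111), "side",atz("side",[326,191],111),atz("side",[312,155],111))
print("corner",atz("top",[372,166],32),"tote bar",atz("top",[343,144],114))
# image coords from crop: u=160+c/1.875, v=60+r/1.875
def c(p): return [160+p[0]/1.875,60+p[1]/1.875]
print("handle ends",atz("top",[c((290,260)),c((380,270))],116))
print("front top edge",atz("top",[c((243,228)),c((436,240))],138))
print("unit front top",atz("top",[c((250,157)),c((446,181))],149))
d=np.load("top0.npy"); print("depth handle",[rays("top",[u,v],d[v,u]).round() for u,v in((340,200),(340,199),(340,201),(330,199))])
for n,p in dict(tin=((300,100),75+149),tape=((395,120),185),glue=((195,127),170),plane=((535,345),80),malletend=((115,435),30),chiseltop=((460,362),15),offcut=((500,205),30),orange=((220,440),60)).items(): print(n,atz("top",c(p[0]),p[1]).round())
E
```

```text
handle top [[572.40790202 -48.01664819 111.        ]] side [[563.41624299 -38.24337359 111.        ]] [[ 633.12392565 -171.22604948  111.        ]]
corner [[ 676.58559253 -140.33179906   32.        ]] tote bar [[716.83760496 -56.19964892 114.        ]]
handle ends [[ 572.30013769   17.02221097  116.        ]
 [ 558.93671472 -105.63394438  116.        ]]
front top edge [[ 612.35556726   80.4008663   138.        ]
 [ 596.84326338 -179.30508707  138.        ]]
unit front top [[ 707.77071288   71.43271649  149.        ]
 [ 675.51672531 -192.57841109  149.        ]]
depth handle [array([[569., -48., 117.]]), array([[572., -48., 113.]]), array([[566., -48., 118.]]), array([[571., -22., 118.]])]
tin [[763.   5. 224.]]
tape [[ 749. -121.  185.]]
glue [[743. 144. 170.]]
plane [[ 460. -323.   80.]]
malletend [[333. 265.  30.]]
chiseltop [[ 439. -230.   15.]]
offcut [[ 668. -291.   30.]]
orange [[328. 113.  60.]]
```

```bash
python3 -m crank '[[[40,65,10,0.13,1],[80,130,20,0.26,1],[120,195,30,0.39,1],[160,270,30,0.52,1],[190,330,30,0.65,1],[220,390,30,0.78,1],[250,430,30,0.91,1],[280,480,30,1.03,1]]]'
python3 -m crank '[[[20,40,0,0,0],[20,60,0,0,0],[20,90,0,0,0],[20,90,0,0,0],[20,90,0,0,0]]]'; python3 -c "
from h import *
print(arm.state()['qpos'],pose()[0].as_matrix().round(3),pose()[1])"
```

```text
time_s: 1.7
eef_pos: [461.0, -222.2, 259.4]
orientation: [0.0, 0.999, -0.053, 0.0]
wrist_force: [1.6, -0.9, -0.2]
width: 85.1
time_s: 2.2
eef_pos: [481.1, -131.9, 259.5]
orientation: [0.0, 0.999, -0.053, 0.0]
wrist_force: [-0.3, 0.1, -0.5]
width: 42.7
[-3.87133962e-01  2.85816513e-01  1.60965361e+00 -3.39759780e-04
  1.24506549e+00 -2.81538154e-01] [[ 0.994 -0.105  0.001]
 [-0.105 -0.994 -0.001]
 [ 0.001  0.001 -1.   ]] [ 481.12759976 -131.91318556  259.52532452]
```

```bash
python3 -m crank '[[[20,40,0,0,-0.3],[40,80,0,0,-0.3],[50,87,0,0,-0.3],[50,87,0,0,-0.3]]]'
python3 - <<'E'
from h import *
ps=pose(); im,d=arm.grab_frame("wrist"); cv2.imwrite("pics/w1.png",im[...,::-1]); np.save("w1.npy",d)
print(ps[1], arm.state()['qpos'])
for t,h in (("cabinet_drawer0_handle",111),("tote_bar",114),("tote_corner",27),("nut0",27)):
    for o in arm.pinpoint(t,"wrist")[:4]: print(t,o["uv"],round(o["confidence"],2),atz("wrist",o["uv"],h,ps).round(1))
E
```

```text
time_s: 2.6
eef_pos: [532.3, -44.7, 259.4]
orientation: [0.0, 0.999, -0.052, 0.001]
wrist_force: [0.1, -0.4, -0.6]
width: 29.6
[532.28722187 -44.73759557 259.42228333] [-1.96964045e-01  3.36026114e-01  1.53224244e+00 -8.88867868e-04
  1.27245251e+00 -9.16706857e-02]
cabinet_drawer0_handle [356.2, 176.7] 0.66 [[567.9 -42.9 111. ]]
tote_bar [96.7, 39.6] 0.82 [[342.1 110.2 114. ]]
tote_bar [506.2, 178.2] 0.66 [[724.4 -60.1 114. ]]
tote_corner [424.6, 212.3] 0.97 [[ 669.1 -127.1   27. ]]
tote_corner [212.4, 82.0] 0.94 [[407.7  73.4  27. ]]
tote_corner [589.3, 108.0] 0.31 [[876.3  -6.2  27. ]]
nut0 [462.9, 158.1] 0.93 [[719.6 -54.3  27. ]]
nut0 [448.9, 141.3] 0.55 [[700.3 -29.9  27. ]]
nut0 [492.7, 130.2] 0.52 [[756.4 -21.4  27. ]]
nut0 [491.6, 173.4] 0.45 [[759.5 -79.5  27. ]]
```

View pics/w1.png

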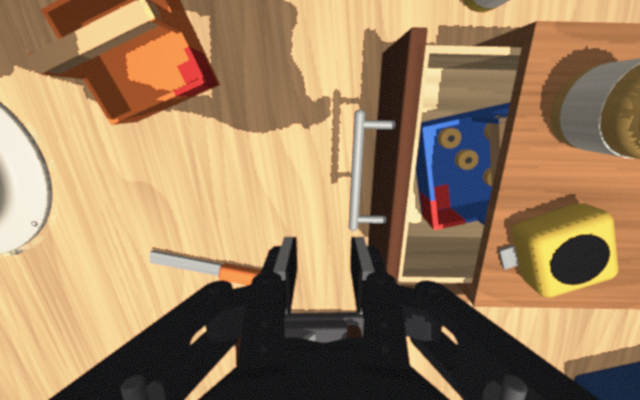

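```bash
python3 - <<'E'
from h import *
ps=(R.from_matrix([[.994,-.105,.001],[-.105,-.994,-.001],[.001,.001,-1]]),np.array([532.3,-44.7,259.4]))
w=atz("wrist",[[360,113],[355,227]],111,ps);print(w, np.degrees(np.arctan2(*(w[0]-w[1])[[0,1]])))
w=atz("wrist",[[422,30],[399,280]],138,ps);print(w, np.degrees(np.arctan2(*(w[0]-w[1])[[0,1]])))
w=atz("wrist",[[536,24],[474,304]],149,ps);print(w, np.degrees(np.arctan2(*(w[0]-w[1])[[0,1]])))
d=np.load("w1.npy")
for v in (120,150,200,220):
    u=np.arange(345,372); P=rays("wrist",np.c_[u,u*0+v],d[v,u],ps); k=P[:,2]>95; print(v,P[k].mean(0).round(1),k.sum())
E
```

```text
[[ 576.08627272   21.37545654  111.        ]
 [ 562.50236778 -100.73275132  111.        ]] 6.347758855254557
[[ 627.97435786   82.85667167  138.        ]
 [ 603.58483445 -155.97995271  138.        ]] 5.830719908853061
[[ 713.5795196    75.62993596  149.        ]
 [ 680.44120916 -186.71014935  149.        ]] 7.199365943420585
120 [576.8  14.7 114. ] 16
150 [570.2 -14.1 115. ] 11
200 [563.9 -67.2 115.4] 10
220 [568.2 -90.9 115.4] 23
```

```bash
python3 -m crank '[[[36,3,0,-0.008,-0.3],[36,3,-45,-0.008,-0.3],[36,3,-90,-0.008,-0.3],[36,3,-130,-0.008,-0.3],[36,3,-155,-0.008,-0.3],[36,3,-164,-0.008,-0.3],[36,3,-164,-0.008,-0.3]]]' 40
python3 -m crank '[[[0,0,0,0,-1],[0,0,0,0,-1],[0,0,0,0,-1],[0,0,0,0,-1]]]' 60
```

```text
time_s: 3.55
eef_pos: [566.5, -43.8, 95.2]
orientation: [0.0, 0.998, -0.058, 0.0]
wrist_force: [0.6, -0.5, -0.7]
width: 29.7
time_s: 3.95
eef_pos: [567.1, -44.4, 96.4]
orientation: [0.001, 0.998, -0.058, 0.001]
wrist_force: [-1.0, -4.4, 7.7]
width: 8.6
```

```bash
python3 -m crank '[[[-15,1.7,0,0,-1],[-37,4.1,0,0,-1],[-59,6.6,0,0,-1],[-81,9,0,0,-1],[-103,11.5,0,0,-1],[-119,13.3,0,0,-1],[-125,14,0,0,-1],[-127,14.2,0,0,-1]]]'
```

```text
time_s: 4.75
eef_pos: [442.1, -29.1, 96.7]
orientation: [-0.0, 0.998, -0.059, 0.003]
wrist_force: [24.5, 22.0, -31.7]
width: 8.4
```

```bash
python3 -m crank '[[[0,0,0,0,-0.4],[0,0,0,0,-0.3],[0,0,0,0,-0.3],[0,0,0,0,-0.3],[0,0,20,0,-0.3],[0,0,60,0,-0.3],[0,0,110,0,-0.3],[0,0,160,0,-0.3]]]'
python3 -m crank '[[[0,0,50,0,0],[0,0,80,0,0],[0,0,80,0,0]]]'
python3 - <<'E'
from h import *
ps=pose(); im,d=arm.grab_frame("wrist"); cv2.imwrite("pics/w2.png",im[...,::-1]); np.savez("w2.npz",d=d,p=ps[1],r=ps[0].as_matrix())
print(ps[1], arm.state()['qpos'],arm.state()["wrist_force"])
for t,h in (("cabinet_drawer0_handle",111),("tote_bar",114),("tote_corner",27),("tote",22),("nut0",27)):
    for o in arm.pinpoint(t,"wrist")[:5]: print(t,np.round(o["uv"]),round(o["confidence"],2),atz("wrist",o["uv"],h,ps).round(1))
E
```

```text
time_s: 5.55
eef_pos: [441.3, -29.1, 258.5]
orientation: [-0.0, 0.998, -0.059, 0.003]
wrist_force: [1.4, -0.3, -1.0]
width: 30.0
time_s: 5.85
eef_pos: [442.9, -29.5, 342.9]
orientation: [0.0, 0.998, -0.059, 0.007]
wrist_force: [0.4, 0.0, -0.9]
width: 42.6
[442.85689053 -29.49746591 342.88798044] [-2.02037624e-01  1.22149485e-01  1.59654658e+00  1.04687873e-03
  1.41304250e+00 -8.46889686e-02] [-0.50437293  0.61904225 -0.75397277]
cabinet_drawer0_handle [324. 162.] 0.74 [[448.1 -24.8 111. ]]
tote_bar [209.  60.] 0.85 [[326.3 113.8 114. ]]
tote_bar [439. 164.] 0.71 [[600.3 -45.6 114. ]]
tote_corner [384. 192.] 0.95 [[ 541.8 -105.6   27. ]]
tote_corner [291.  90.] 0.84 [[409.4  73.7  27. ]]
tote [237.  66.] 0.85 [[335.1 117.3  22. ]]
tote [417. 150.] 0.67 [[601.8 -40.4  22. ]]
nut0 [415. 149.] 0.71 [[596.4 -37.9  27. ]]
nut0 [401. 135.] 0.63 [[575.1 -12.8  27. ]]
nut0 [440. 129.] 0.58 [[636.4 -10.2  27. ]]
nut0 [319. 165.] 0.41 [[437.7 -45.   27. ]]
nut0 [437. 162.] 0.39 [[631.9 -64.2  27. ]]
```

View pics/w2.png

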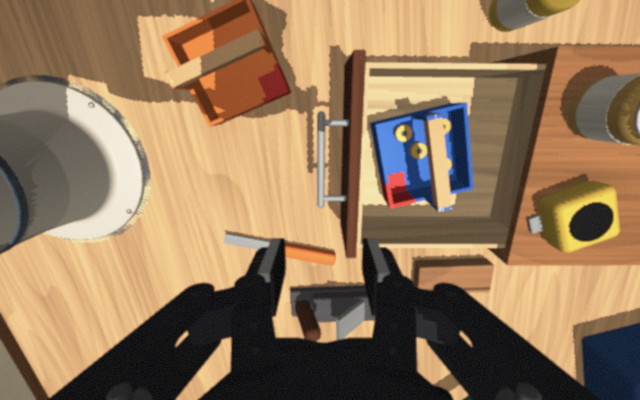

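```bash
python3 - <<'E'
from h import *
z=np.load("w2.npz"); ps=(R.from_matrix(z["r"]),z["p"]); d=z["d"]
v,u=np.mgrid[95:220,365:480]; uv=np.c_[u.ravel(),v.ravel()]; P=rays("wrist",uv,d[v,u].ravel(),ps)
k=(P[:,2]>112)&(P[:,2]<135)&(abs(P[:,0]-600)<30)&(abs(P[:,1]+45)<72); B=P[k]
m=B.mean(0); c,(w,h),a=cv2.minAreaRect(B[:,:2].astype(np.float32)); print(m,c,w,h,a,len(B))
_,_,V=np.linalg.svd(B[:,:2]-m[:2]); print(V[0],np.degrees(np.arctan2(V[0,0],V[0,1])))
e=atz("wrist",[[433,118],[442,208]],123,ps); print(e,e.mean(0))
k=(P[:,2]>60)&(P[:,2]<85)&(abs(P[:,0]-600)<90)&(abs(P[:,1]+45)<90); Q=P[k].astype(np.float32); print("rim",Q.mean(0),cv2.minAreaRect(Q[:,:2].copy()))
print(np.degrees(np.arctan2(ps[0].as_matrix()[1,0],ps[0].as_matrix()[0,0])))
E
```

```text
[596.14121589 -40.8264583  122.02058919] (598.0540161132812, -44.69849395751953) 20.2055721282959 130.54994201660156 6.656261444091797 1656
[ 0.11255158 -0.99364588] 173.53757577893802
[[ 588.8476363    16.13509903  123.        ]
 [ 601.42955351 -105.67965637  123.        ]] [595.13859491 -44.77227867 123.        ]
rim [602.4964   -43.606842  70.13096 ] ((598.1231689453125, -44.893516540527344), (131.45606994628906, 130.8737335205078), 6.631966590881348)
-6.727643139573545
```

```bash
python3 -m crank '[[[50,-5,0,0.1,0.1],[100,-10,0,0.232,0.1],[145,-15,-20,0.232,0.1],[154.5,-15.2,-60,0.232,0.1],[154.5,-15.2,-105,0.232,0.1],[154.5,-15.2,-150,0.232,0.1],[154.5,-15.2,-170,0.232,0.1],[154.5,-15.2,-170,0.232,0.1]]]'
```

```text
time_s: 6.95
eef_pos: [592.9, -43.8, 163.5]
orientation: [-0.001, 0.998, 0.057, -0.002]
wrist_force: [-0.4, -0.0, 0.1]
width: 46.9
```

```bash
python3 -m crank '[[[5,-1,-25,0,0.1],[5,-1,-50,0,0.1],[5,-1,-64,0,0.1],[5,-1,-67.5,0,0.1],[5,-1,-67.5,0,0.1]]]'
python3 -m crank '[[[0,0,0,0,-1],[0,0,0,0,-1],[0,0,0,0,-1],[0,0,0,0,-1],[0,0,0,0,-1]]]' 90
python3 -c "
from h import *
im,d=arm.grab_frame('wrist'); cv2.imwrite('pics/w3.png',im[...,::-1]);print(arm.state()['qpos'])"
```

```text
time_s: 7.45
eef_pos: [598.2, -44.9, 96.5]
orientation: [-0.001, 0.998, 0.057, -0.002]
wrist_force: [0.3, -0.2, 0.9]
width: 46.6
time_s: 7.95
eef_pos: [599.2, -45.1, 98.0]
orientation: [-0.001, 0.998, 0.057, -0.0]
wrist_force: [-0.3, 0.3, 9.8]
width: 16.4
[-0.17539919  0.61365216  1.54470576  0.00211599  0.98449961 -0.29114085]
```

View pics/w3.png

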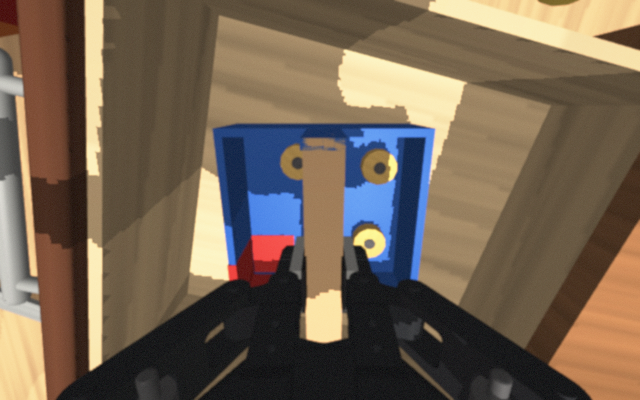

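Fingers hold the bar (centre about (323,250)); blue tote with red corner at (265,255), three nuts visible, the fourth hidden. Lifting.

```bash
python3 -m crank '[[[0,0,6,0,-1],[0,0,18,0,-1],[0,0,36,0,-1],[0,0,58,0,-1],[0,0,82,0,-1],[0,0,106,0,-1],[0,0,128,0,-1],[0,0,145,0,-1]]]'
python3 -m crank '[[[0,0,20,0,-1],[0,0,50,0,-1],[0,0,80,0,-1],[0,0,110,0,-1],[0,0,140,0,-1],[0,0,165,0,-1],[0,0,180,0,-1],[0,0,180,0,-1]]]'
python3 -c "
from h import *
im,d=arm.grab_frame('side'); cv2.imwrite('pics/s4.png',im[60:360,120:520,::-1]);print(arm.state()['qpos'])
im,d=arm.grab_frame('wrist'); cv2.imwrite('pics/w4.png',im[...,::-1])"
```

```text
time_s: 8.8
eef_pos: [599.2, -45.0, 245.5]
orientation: [-0.001, 0.998, 0.057, 0.0]
wrist_force: [-0.3, 0.3, -3.1]
width: 16.5
time_s: 9.6
eef_pos: [599.4, -45.1, 428.6]
orientation: [-0.0, 0.998, 0.057, 0.002]
wrist_force: [0.2, 1.0, -3.6]
width: 16.0
[-0.17535639  0.33999509  1.07613118  0.0017492   1.72324092 -0.28968559]
```

View pics/s4.png

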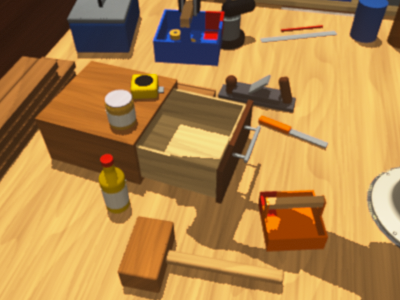

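```bash
python3 - <<'E'
import numpy as np
D=np.array([[.494192,1.346138,624.6,230.7],[.285817,1.609654,498.9,259.5],[.336026,1.532242,534.2,259.4],[.122149,1.596547,443.8,342.9],[.613652,1.544706,600.9,98],[.339995,1.076131,601.1,428.6]])
A=[];b=[]
for q2,q3,r,z in D:
    s=q2+q3; A+= [[1,0,np.sin(q2),np.sin(s),np.cos(s)],[0,1,np.cos(q2),np.cos(s),-np.sin(s)]]; b+=[r,z]
x,res,rk,_=np.linalg.lstsq(np.array(A),b,rcond=None); print(x.round(1),res,rk, (np.array(A)@x-b).round(1))
a0,c,L1,L2,e=x
for z in (428,500,550,600,650,700,750,800):
    out=[]
    for r in range(350,1001,50):
        R,Z=r-a0,z-c; l2=np.hypot(L2,e); dd=np.hypot(R,Z); cs=(dd*dd-L1**2-l2**2)/(2*L1*l2)
        if abs(cs)>1: continue
        be=np.arccos(cs); off=np.arctan2(e,L2); q3=be-off; q2=np.arctan2(R,Z)-np.arctan2(l2*np.sin(be),L1+l2*np.cos(be)); out.append((r,round(q2,2),round(q3,2),round(np.pi-q2-q3,2)))
    print(z,out[::2],out[-1:])
E
```

```text
[  3.  -68.7 586.4 389.3 116.3] [10.34984668] 5 [ 0.8  1.1  1.2 -0.   0.2  0.2 -1.5 -2.  -0.7  0.1 -0.   0.6]
428 [(350, np.float64(-0.08), np.float64(1.58), np.float64(1.64)), (450, np.float64(0.09), np.float64(1.41), np.float64(1.64)), (550, np.float64(0.25), np.float64(1.2), np.float64(1.69)), (650, np.float64(0.43), np.float64(0.95), np.float64(1.77)), (750, np.float64(0.62), np.float64(0.61), np.float64(1.91)), (850, np.float64(0.92), np.float64(0.01), np.float64(2.21))] [(850, np.float64(0.92), np.float64(0.01), np.float64(2.21))]
500 [(350, np.float64(-0.1), np.float64(1.42), np.float64(1.82)), (450, np.float64(0.07), np.float64(1.25), np.float64(1.82)), (550, np.float64(0.24), np.float64(1.04), np.float64(1.86)), (650, np.float64(0.43), np.float64(0.77), np.float64(1.95)), (750, np.float64(0.65), np.float64(0.38), np.float64(2.11))] [(800, np.float64(0.81), np.float64(0.05), np.float64(2.28))]
550 [(350, np.float64(-0.1), np.float64(1.29), np.float64(1.95)), (450, np.float64(0.07), np.float64(1.13), np.float64(1.94)), (550, np.float64(0.25), np.float64(0.91), np.float64(1.99)
[... 794 characters left out ...]
t64(2.42))]
700 [(350, np.float64(-0.03), np.float64(0.84), np.float64(2.33)), (450, np.float64(0.15), np.float64(0.65), np.float64(2.34)), (550, np.float64(0.36), np.float64(0.35), np.float64(2.43))] [(600, np.float64(0.5), np.float64(0.11), np.float64(2.53))]
750 [(350, np.float64(0.02), np.float64(0.65), np.float64(2.47)), (450, np.float64(0.21), np.float64(0.42), np.float64(2.51)), (550, np.float64(0.48), np.float64(-0.03), np.float64(2.69))] [(550, np.float64(0.48), np.float64(-0.03), np.float64(2.69))]
800 [(350, np.float64(0.1), np.float64(0.4), np.float64(2.64)), (450, np.float64(0.33), np.float64(0.07), np.float64(2.74))] [(450, np.float64(0.33), np.float64(0.07), np.float64(2.74))]
```

```bash
python3 -m crank '[[[0,0,0,-0.13,-1],[0,0,0,-0.26,-1],[0,0,0,-0.39,-1],[0,0,0,-0.52,-1],[0,0,0,-0.65,-1],[0,0,0,-0.78,-1],[0,0,0,-0.9,-1],[0,0,0,-0.975,-1]]]'
```

```text
time_s: 10.5
eef_pos: [598.2, -44.9, 424.0]
orientation: [-0.0, 0.908, -0.419, -0.001]
wrist_force: [-0.6, 0.3, -4.0]
width: 16.4
```

```bash
python3 -m crank '[[[20,-1.5,5,0,-1],[55,-4,5,0,-1],[95,-7,5,0,-1],[135,-10,5,0,-1],[170,-13,5,0,-1],[190,-14,5,0,-1],[200,-15,5,0,-1]]]' 110
python3 -m crank '[[[20,-1.5,0,0,-1],[40,-3,0,0,-1],[60,-4.5,0,0,-1]]]'
python3 -c "
from h import *
print(arm.state()['qpos'],pose()[0].as_matrix().round(3))"
```

```text
time_s: 11.2
eef_pos: [799.4, -59.9, 425.6]
orientation: [0.0, 0.908, -0.419, -0.003]
wrist_force: [0.0, 0.0, -3.5]
width: 16.1
time_s: 11.5
eef_pos: [838.0, -62.8, 409.2]
orientation: [-0.003, 0.908, -0.419, 0.005]
wrist_force: [0.1, -0.1, -4.1]
width: 16.0
[-0.14668315  0.83284437  0.22389515  0.00269768  2.07322185  0.71983352] [[ 0.648 -0.761  0.012]
 [-0.761 -0.648  0.001]
 [ 0.007 -0.009 -1.   ]]
```

```bash
python3 -m crank '[[[50,-4,40,0,-1],[150,-11,80,0,-1],[300,-22,120,0,-1]]]'
python3 -c "
from h import *
print(arm.state()['qpos'],pose()[0].as_matrix().round(3))"
```

```text
time_s: 11.8
eef_pos: [851.3, -63.7, 412.5]
orientation: [-0.01, 0.908, -0.419, 0.026]
wrist_force: [-0.0, 0.1, -3.8]
width: 15.9
[-0.14658227  0.83106522  0.2204577   0.00578639  2.0352326   0.72140805] [[ 0.647 -0.76   0.055]
 [-0.761 -0.649 -0.003]
 [ 0.038 -0.04  -0.998]]
```

```bash
python3 -m crank '[[[300,-22,200,0,-1],[400,-30,300,0,-1],[500,-37,300,0,-1],[500,-37,300,0,-1]]]'
python3 -m crank '[[[300,-22,200,0,-1],[400,-30,300,0,-1]]]'
python3 -c "
from h import *
print(arm.state()['qpos'],pose()[0].as_matrix().round(3))"
```

```text
time_s: 12.2
eef_pos: [859.8, -64.1, 422.3]
orientation: [-0.017, 0.907, -0.419, 0.045]
wrist_force: [0.9, 0.0, -4.1]
width: 15.9
time_s: 12.4
eef_pos: [867.8, -64.7, 433.4]
orientation: [-0.025, 0.906, -0.418, 0.064]
wrist_force: [-0.1, 1.0, -3.6]
width: 16.0
[-0.14726278  0.80904115  0.22047169  0.01206187  1.97496084  0.72350528] [[ 0.642 -0.755  0.137]
 [-0.761 -0.649 -0.009]
 [ 0.096 -0.098 -0.991]]
```

```bash
python3 -m crank '[[[300,-22,200,0,-1],[400,-30,300,0,-1]]]' >/dev/null
python3 -m crank '[[[300,-22,200,0,-1],[400,-30,300,0,-1]]]' >/dev/null
python3 -m crank '[[[300,-22,200,0,-1],[400,-30,300,0,-1]]]' 
python3 -m crank '[[[300,-22,200,0,-1]]]' 
python3 -m crank '[[[300,-22,200,0,-1]]]' 
python3 -c "
from h import *
M=pose()[0].as_matrix()
print(arm.state()['qpos'],M.round(3),np.degrees(np.arccos(-M[2,2])))"
```

```text
time_s: 13.0
eef_pos: [894.1, -66.5, 465.0]
orientation: [-0.046, 0.9, -0.416, 0.123]
wrist_force: [-0.8, -0.2, -3.3]
width: 15.7
time_s: 13.1
eef_pos: [902.7, -67.1, 470.7]
orientation: [-0.052, 0.898, -0.415, 0.138]
wrist_force: [-0.1, 0.4, -3.7]
width: 16.0
time_s: 13.2
eef_pos: [912.2, -67.7, 476.7]
orientation: [-0.058, 0.896, -0.414, 0.154]
wrist_force: [-0.4, 0.3, -3.1]
width: 15.7
[-0.14853147  0.77404217  0.2207043   0.02582242  1.81743706  0.72726923] [[ 0.611 -0.723  0.323]
 [-0.759 -0.651 -0.023]
 [ 0.227 -0.231 -0.946]] 18.921714847067452
```

```bash
python3 -m crank '[[[300,-22,200,0,-1]]]' >/dev/null
python3 -m crank '[[[300,-22,200,0,-1]]]' >/dev/null
python3 -m crank '[[[300,-22,200,0,-1]]]' >/dev/null
python3 -m crank '[[[300,-22,200,0,-1]]]' >/dev/null
python3 -m crank '[[[300,-22,200,0,-1]]]' >/dev/null
python3 -m crank '[[[300,-22,200,0,-1]]]' >/dev/null
python3 -m crank '[[[300,-22,200,0,-1]]]' 
python3 -c "
from h import *
M=pose()[0].as_matrix()
print(arm.state()['qpos'],M.round(3),np.degrees(np.arccos(-M[2,2])))
im,d=arm.grab_frame('wrist'); cv2.imwrite('pics/w5.png',im[...,::-1])"
```

```text
time_s: 13.9
eef_pos: [981.2, -72.6, 519.3]
orientation: [-0.1, 0.871, -0.402, 0.266]
wrist_force: [0.6, -0.9, -3.8]
width: 15.5
[-0.14859152  0.76555496  0.22089392  0.0414739   1.58108718  0.72958906] [[ 0.536 -0.647  0.543]
 [-0.753 -0.657 -0.039]
 [ 0.382 -0.388 -0.839]] 32.96661362093604
```

View pics/w5.png

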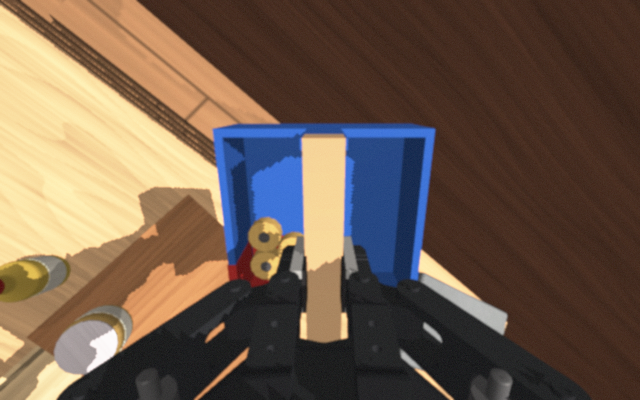

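```bash
python3 -m crank '[[[300,-22,200,0,-1]]]' >/dev/null
python3 -m crank '[[[300,-22,200,0,-1]]]' >/dev/null
python3 -c "
from h import *
M=pose()[0].as_matrix()
print(np.degrees(np.arccos(-M[2,2])))"
python3 -m crank '[[[-5,0,0,0,-1],[-20,1,5,0,-1],[-40,2,10,0,-1],[-65,4,10,0,-1],[-90,6,10,0,-1],[-110,7,10,0,-1],[-120,8,10,0,-1],[-120,8,10,0,-1]]]'
python3 -m crank '[[[0,0,0,0,-1],[0,0,0,0,-1],[0,0,0,0,-1]]]'
python3 -c "
from h import *
M=pose()[0].as_matrix()
print(arm.state()['qpos'],M.round(3),np.degrees(np.arccos(-M[2,2])))
ps=pose();im,d=arm.grab_frame('wrist'); cv2.imwrite('pics/w6.png',im[...,::-1]); 
print([(np.round(o['uv']),round(o['confidence'],2)) for t in('nut0','tote_corner') for o in arm.pinpoint(t,'wrist')])
im,d=arm.grab_frame('side'); cv2.imwrite('pics/s6.png',im[...,::-1])
im,d=arm.grab_frame('top'); cv2.imwrite('pics/t6.png',im[...,::-1])
"
```

```text
36.97250337422746
time_s: 14.95
eef_pos: [879.6, -65.8, 542.9]
orientation: [-0.112, 0.861, -0.398, 0.297]
wrist_force: [-0.0, 0.5, -3.1]
width: 15.8
time_s: 15.25
eef_pos: [880.1, -65.8, 542.2]
orientation: [-0.112, 0.861, -0.398, 0.296]
wrist_force: [-0.3, 0.1, -3.8]
width: 16.0
[-0.16293133  0.48287859  0.72789348  0.05654408  1.28853405  0.70486082] [[ 0.508 -0.619  0.599]
 [-0.751 -0.659 -0.044]
 [ 0.422 -0.428 -0.799]] 36.937490072493176
[(array([265., 234.]), 0.6), (array([268., 256.]), 0.56), (array([293., 245.]), 0.49), (array([253., 270.]), 0.8)]
```

View pics/w6.png

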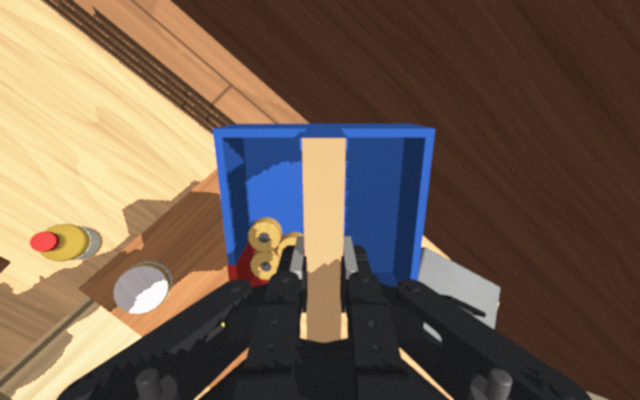

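View pics/s6.png

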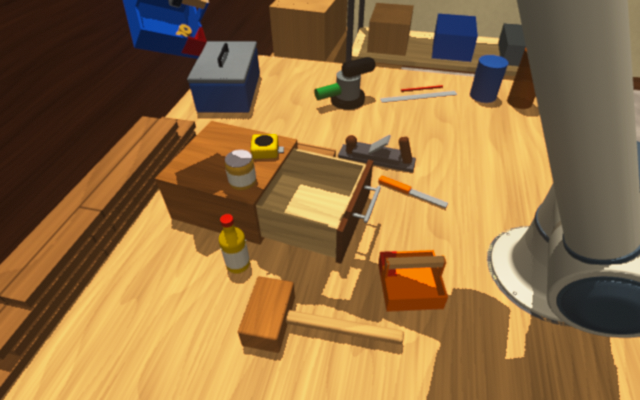

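```bash
python3 -m crank '[[[-10,1,0,0,-1],[-30,2,-5,0,-1],[-55,4,-15,0,-1],[-80,6,-25,0,-1],[-105,8,-35,0,-1],[-125,9,-40,0,-1],[-135,10,-40,0,-1],[-135,10,-40,0,-1]]]'
python3 -m crank '[[[0,0,0,0,-1],[0,0,0,0,-1],[0,0,0,0,-1]]]'
python3 -c "
from h import *
M=pose()[0].as_matrix()
print(np.degrees(np.arccos(-M[2,2])),M[2].round(3))
im,d=arm.grab_frame('side')
print([(np.round(o['uv']),round(o['confidence'],2)) for t in('nut0','tote_corner','tote') for o in arm.pinpoint(t,'side')])
o=[x for x in arm.find_in('tote','side')]; print([(np.round(x['rect']),x['confidence']) for x in o])
cv2.imwrite('pics/s7.png',cv2.resize(im[0:130,60:260,::-1],None,fx=4,fy=4,interpolation=cv2.INTER_CUBIC))
"
```

```text
time_s: 16.3
eef_pos: [744.1, -55.7, 503.6]
orientation: [-0.112, 0.861, -0.398, 0.297]
wrist_force: [0.3, 0.3, -4.1]
width: 16.0
time_s: 16.6
eef_pos: [744.8, -55.8, 503.5]
orientation: [-0.112, 0.861, -0.398, 0.297]
wrist_force: [-0.8, -0.1, -3.2]
width: 15.7
37.016801994802464 [ 0.423 -0.429 -0.798]
[(array([243.,  56.]), 0.55), (array([242.,  65.]), 0.49), (array([254.,  84.]), 0.87), (array([381., 264.]), 0.83), (array([408., 285.]), 0.96), (array([220.,  55.]), 0.56)]
[(array([184.,   8., 275.,  88.]), 0.95), (array([379., 251., 446., 309.]), 0.88), (array([249., 136., 285., 160.]), 0.3)]
```

View pics/s7.png

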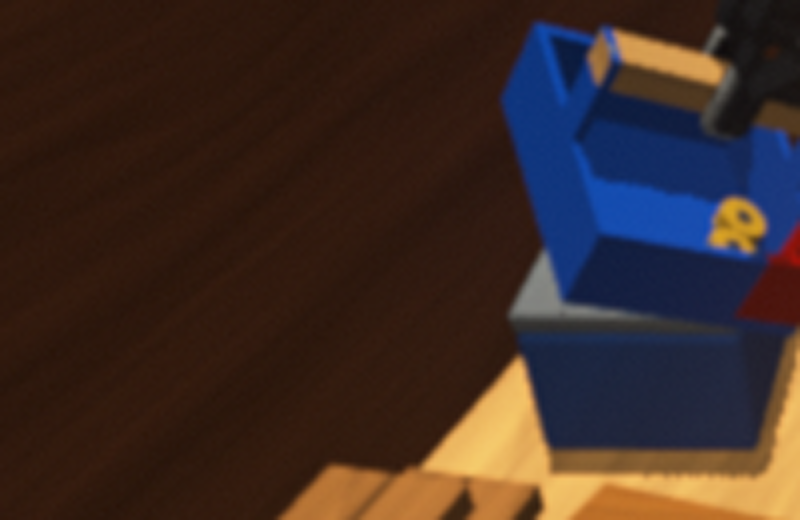

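```bash
python3 -c "
from h import *
for n in('top','side'): print(n,cam2w(n,[0,0,0]).round(),rays(n,[320,200],1000).round())
r,p=pose(); g=18.7
# tote frame in tool: x=-tool x, y=tool... z=-tool z
M=r.as_matrix(); T=np.c_[-M[:,0],M[:,1],-M[:,2]]; print(np.linalg.det(T))
o=p-M[:,2]*g-T[:,2]*92
if True:
  for n in('top','side','wrist'):
    im,d=arm.grab_frame(n)
    P=np.array([[60,60,5],[60,-60,5],[-60,60,5],[-60,-60,5]])@T.T+o
    c=arm.get_calibration(n); f,cx,cy=K(c)
    if n=='wrist': m=np.array(c['mount']); C=(r.inv().apply(P-p)-m[:3,3])@m[:3,:3]
    else: C=R.from_rotvec(np.ravel(c['rvec'])).apply(P)+np.ravel(c['tvec'])
    uv=np.c_[C[:,0]/C[:,2]*f+cx,C[:,1]/C[:,2]*f+cy]; print(n,uv.round())
    print('corner z',P[:,2].round())
    if n=='top': a=im
    if n=='wrist': b=im
u,v=395,90
cv2.imwrite('pics/t8full.png',a[...,::-1])
A=cv2.resize(a[0:200,220:420],(400,400),interpolation=cv2.INTER_CUBIC); B=cv2.resize(b[200:300,210:310],(400,400),interpolation=cv2.INTER_CUBIC)
cv2.imwrite('pics/c8.png',np.hstack([A,B])[...,::-1])
"
```

```text
top [[ 384.   12. 1366.]] [[530.   5. 377.]]
side [[401. 690. 828.]] [[569.   4. 119.]]
0.9999999999999999
top [[349. 107.]
 [310.  62.]
 [397.  69.]
 [358.  20.]]
corner z [398. 449. 449. 500.]
side [[257.  78.]
 [204.  70.]
 [242.  35.]
 [189.  23.]]
corner z [398. 449. 449. 500.]
wrist [[253. 274.]
 [241. 131.]
 [393. 274.]
 [405. 131.]]
corner z [398. 449. 449. 500.]
```

View pics/c8.png

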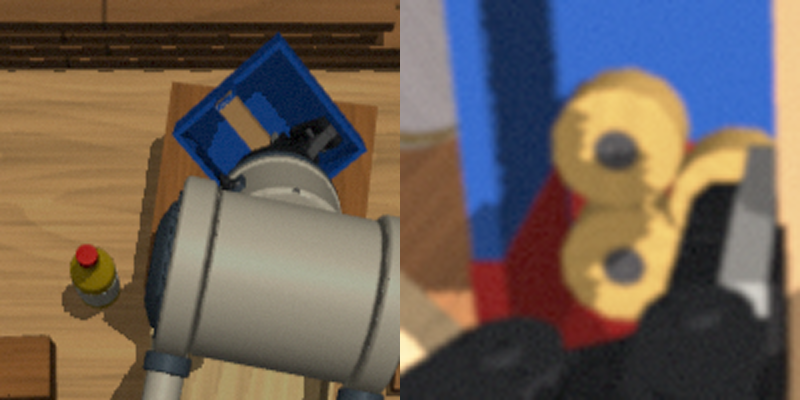

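```bash
python3 - <<'E'
from h import *
z=np.load("w2.npz"); ps2=(R.from_matrix(z["r"]),z["p"]); 
ps1=(R.from_matrix([[.994,-.105,.001],[-.105,-.994,-.001],[.001,.001,-1]]),np.array([532.3,-44.7,259.4]))
n=np.array([.9938,-.1115])
for d,ps,b in((np.load("w1.npy"),ps1,(118,222,345,372)),(z["d"],ps2,(128,196,310,332))):
    v,u=np.mgrid[b[0]:b[1],b[2]:b[3]]; P=rays("wrist",np.c_[u.ravel(),v.ravel()],d[v,u].ravel(),ps)
    s=P[:,:2]@n; k=(P[:,2]>108)&(P[:,2]<121); print(len(s[k]),np.percentile(s[k],[5,30,50,70]).round(1),P[k].mean(0).round(1))
    # front panel top
    v,u=np.mgrid[60:240,330:440]; P=rays("wrist",np.c_[u.ravel(),v.ravel()],d[v,u].ravel(),ps); k=(P[:,2]>134)&(P[:,2]<142); s=P[:,:2]@n; print("front",k.sum(),np.percentile(s[k],[5,50,95]).round(1))
print(arm.state()["eef_pos"],abs(arm.state()["joint_velocities"]).max(),arm.state()["width"])
E
```

```text
1233 [563.6 566.2 568.7 571.2] [569.  -35.6 115. ]
front 2856 [604.3 610.8 617.7]
557 [438.  440.8 443.1 444.9] [443.1 -23.5 115.3]
front 2155 [478.8 485.5 492.3]
[744.17784186 -55.69392203 503.56855859] 0.0018559051662726555 15.941067490652411
```

```bash
python3 -c "
from plant import arm
print(arm.job_done(), arm.state()['time_s'])"
```

```text
the job is handed in; nothing more can be done
the job is handed in; nothing more can be done
```

I handed the job in with the arm still, after about 17 s of robot time. It is holding the blue tote tilted over the drawer unit with the red corner lowest, and three of the four nuts are confirmed packed in that corner.

- **Drawer:** I pulled it about 125.5 mm by its handle, which is the stop, and left it open. That figure comes from comparing depth images before and after the pull.
- **Tote:** I gripped it by the middle of the bar with 110 N and lifted it straight out. The last check put the red corner at about 398 mm above the bench, roughly 250 mm above the unit's top.
- **Tilt:** The moves have no tilt command, so I pushed repeatedly past the arm's reach until the tool had tilted, then moved back over the unit. The tilt is 37°, straight towards the red corner.
- **Nuts:** Three are packed in the red corner in the wrist view. The fourth is hidden from the wrist by the fingers. The side view places it inside the tote against the same wall, touching the others, about 60 mm from the corner point. That position is an estimate and I did not see it directly.
- **Bystanders:** They looked undisturbed in the last full side picture.

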